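Clamp the glue-up and start the glue timer

TASK

Put the spring clamp on the free end of the upright glued strips: squeeze its handles so that the jaws open, bring the jaws around both strips with the clamp lying flat near the bench, and let go so that it grips them by itself. Then start the glue timer: bring it to the wooden bench stop with the back end (the one without the button) flat against the stop's near face, press the button on its other end fully in towards the stop, and let it come out again, leaving the timer lying there against the stop and the clamp gripping. Do not knock over or shove the other things on the bench.

Things in the scene. Friction and masses are not known exactly. Their poses are not given: they have to be found in the camera images.
- glueup: Fixed: two upright wooden strips glued face to face, together 20 mm thick, 190 mm long, 70 mm high, standing on the bench. The far end sits in a dark slotted block (80 mm long, 80 wide, 45 high) that begins 105 mm from the free end. Origin on the bench at the middle of the free end; x runs from the free end along the strips to the block, y across their thickness, z up.
- clamp: Loose spring clamp (130 g, about 145 mm long, 34 mm high) on its side, opening horizontally: black rubber handles, dark steel arms, black jaw pads. Origin at the underside of the pivot pin (steel, 16 mm across); x along the centre line to the jaws, y across, z up. Its mirrored halves turn together about the pin; squeezing the handles opens the jaws; let go, it closes by itself.
- clamp_jaws (a point): Midway between the clamp's two jaw pads at mid-height: 57 mm ahead of the pin, 17 mm above the underside; axes as clamp. Pads 18 mm long, 26 mm high; gap about 4 mm at rest, 40 mm fully open. Behind the pads the throat is free back to about 15 mm ahead of the pin: the strips' end can stand anywhere from there to 45 mm ahead of the pin.
- clamp_grip (a point): Where to squeeze: midway between the handles, 50 mm behind the pin, 17 mm above the underside; axes as clamp, squeeze along y. Handles: flat, 34 mm high, V-shaped, reaching about 75 mm behind the pin; at rest 58 mm over their outer faces here (72 mm at the ends); fully squeezed parallel, 24 mm over the faces, a hard stop. Takes about 4 N per handle to begin, 9 N at the stop.
- clamp_left (a joint): How far each half of the clamp has turned: 0 = jaws shut (at rest), 0.32 rad = fully open, about 0.13 when it grips the 20 mm strips.
- stop: Fixed bench stop: a plain wooden batten, 25 mm deep (x), 180 mm long (y), 32 mm high, screwed to the bench. Origin under its middle; x points away from the side to be used, whose upright face looks to -x and lies at x=-12.5 mm; z up.
- timer: Loose glue timer (about 260 g): a grey plastic case 120 mm long (x), 60 mm wide (y), 42 mm high, lying flat, a dark display on top and a big round black button on one end. Origin under its middle; x runs from the button end (-x) to the plain back end (+x), z up. It slides easily: the button cannot be pushed in unless the back end is held by something.
- timer_back (a point): Middle of the timer's plain back end: 60 mm from the case's middle, 21 mm above its underside. Axes as timer.
- start_face (a point): Middle of the outer face of the timer's push button, which moves with it: 30 mm across, axis level along the timer's x, 22 mm above the bench, 14 mm out from the case's end when up.
- start (a joint): How far the timer's button is pushed in, in m: 0 up, 0.008 fully in. It springs back; it needs about 2 N to begin and 8 N for fully in.
- glue_bottle: Bystander: white glue bottle, 60 mm across, 170 mm high. Origin under its middle.
- tape_measure: Bystander: black tape measure 70 x 40 mm, 62 mm high. Origin under its middle.
- screw_jar: Bystander: glass jar, 70 mm across, 80 mm high. Origin under its middle.
- sanding_block: Bystander: cork sanding block 110 x 60 x 35 mm. Origin under its middle.
- offcut: Bystander: plywood offcut 120 x 50 x 20 mm. Origin under its middle.
There are look-alikes about, which are no part of the job. What is shaped like the timer but yellow is not meant.

How it is judged:
On the way, in this order (a step that is already met when the one before it is completed fails the run):
1. the clamp grips the free end of both strips by itself, let go (x of clamp_jaws in the frame of glueup between 0.008 and 0.06 m and y of clamp_jaws in the frame of glueup between -0.012 and 0.012 m and value of joint clamp_left between 0.09 and 0.24 rad and height (world z) of clamp_jaws below 0.055 m and angle between clamp's own z axis and vertical below 0.35 rad and contact force between clamp and glueup above 3 N and contact force between the fingers and clamp below 0.1 N), for 0.3 s.
2. with the timer's back end flat against the stop, its button is pressed fully in while the clamp stays on (value of joint start above 0.0068 m and contact force between timer and stop above 3 N and x of timer_back in the frame of stop between -0.0275 and -0.008 m and y of timer_back in the frame of stop between -0.075 and 0.075 m and angle between timer's own z axis and vertical below 0.15 rad and angle between the x axis of timer and the x axis of stop, either way round below 0.25 rad and x of clamp_jaws in the frame of glueup between 0.008 and 0.06 m and y of clamp_jaws in the frame of glueup between -0.012 and 0.012 m and value of joint clamp_left between 0.09 and 0.24 rad and height (world z) of clamp_jaws below 0.055 m and angle between clamp's own z axis and vertical below 0.35 rad and contact force between clamp and glueup above 3 N), for 0.1 s.
At the end, for the whole second after the job is handed in: Clamp let go, flat within 0.35 rad, gripping: pads 8-60 mm past the strips' end, within 12 mm of mid-plane, under 55 mm high, joint 0.09-0.24, over 3 N. Timer flat at rest, back end within 15 mm of the stop face, 75 mm of its middle, 0.25 rad of square; button under 2 mm in (all of step 1 and x of timer_back in the frame of stop between -0.0275 and -0.008 m and y of timer_back in the frame of stop between -0.075 and 0.075 m and angle between timer's own z axis and vertical below 0.15 rad and angle between the x axis of timer and the x axis of stop, either way round below 0.25 rad and value of joint start below 0.002 m and linear speed of each of timer, clamp below 0.02 m/s); the robot touches nothing.
It fails at once if another thing on the bench is knocked over or shoved more than 40 mm (distance of any of glue_bottle, tape_measure, screw_jar, sanding_block, offcut from where it was at the start of the episode above 0.04 m or angle between any of glue_bottle, tape_measure, screw_jar's own z axis and vertical above 0.6 rad).
It also fails if it takes over 72 s, if anything falls off the work surface, if the arm or the gripper's body presses on something with over 40 N, if the wrist force passes 120 N, or if a joint passes its speed limit or range.

ROBOT

A 6-joint arm with a two-finger parallel gripper is mounted at the origin on the work surface. World frame = base frame: x ahead of the robot, y to its left, z up, the work surface at z = 0. Lengths are in m, angles in rad, forces in N, time in s.
With the tool pointing down it reaches from about 0.375 to 0.975 m from the base axis. Payload 3.8 kg.
Tool frame: the origin (TCP) lies on the mounting face of the last link; the fingertips stand 173 mm ahead of it and the grasp point (between the pads) lies 155 mm ahead of it; z points along the fingers, y is the line along which they close (so a half turn about z gives the same grasp; the last joint's range is limited). The gripper opens to 85 mm and grips with 20 to 120 N. Pads are 22 mm wide; open, the fingers measure 114 mm over their backs; the gripper's body (76 mm by 85 mm) begins 54 mm behind the grasp point. The pads swing forward as they close: fully open they stand 13 mm farther back than shut.
Start: joints at [-1.303, 0.264, 1.604, -0, 1.274, -0.037], TCP at [0.203, -0.644, 0.405] pointing down, gripper open.
Joint ranges: [-2.63, 2.63], [-0.94, 2.18], [0.31, 2.57], [-1.31, 4.45], [0, 2.66], [-2.55, 2.55]. Speed limits (rad/s): [2.57, 2.57, 3.14, 3.14, 3.14, 3.14].

INTERFACE

Orientations are given as a rotation vector (axis times angle).
In Python, from workcell import bot gives the robot as it stands.
- The arm moves only by the tool drive_tool, never from a script. Its argument "increments" is a list of rows, each an object with "delta_pos": the shift along the tool's x, y, z in mm, a list of three; "turn": the turn about the tool's z in rad; "jaw": the opening, from -1 (shut) to 1 (fully open). A call has 1 to 8 rows; each row shifts and turns the commanded pose from where the row before left it, along the tool's axes as they then stand; what a row does not reach is not made up. A row lasts 1/12 s, in which the tool goes at most 41.7 mm and 7.16 degrees, less where a joint would pass 70% of its speed; a pose out of reach is approached as far as the arm can. A call is refused whole if a number of a shift passes 41.7 or a number of a turn 0.125, either way. A call with a gripper value outside its range is refused whole. The fingers move at their own pace and stop on an object; "grip_force" is the grip in N (left out, the last holds). Time passes only in rows, so rows that do not move let the fingers close. It gives the time, the measured TCP pose, the force, the opening and the grip force at its end, in the units of the state.
- bot.read_state(): the state, without advancing time (a new reading comes with each control period).
- bot.read_camera(name): name is "side" or "top"; returns a dict with "pixels" (384x512x3 uint8, red, green, blue), "fovy" (degrees; the focal length in pixels is half the picture's height over the tangent of half this angle, whatever the lens; pixels are square), "cx", "cy" (the principal point, pixels), "camera_from_world" (4x4, takes a point from world to camera coordinates). Camera axes: x right, y down, z forward; pixel columns grow to the right and rows downward; lengths in m; the calibration is good to about 2 mm. A picture is of the moment at which its call begins. There is no depth.
- bot.finish_job(): hands the job in; it is judged then, once.
The state is a dict: "time": time; "q": joint angles; "joint_vel": joint speeds; "joint_torque": joint torques, N m; "tool_pos": TCP position; "tcp_rot": TCP orientation; "wrist_force": force on the tool from outside, world axes, zero at the start; "torque": the same for the moment, N m; "width": opening from 0.0 (shut) to 1.0 (fully open); "grip_force": force on a finger pad.
Only numpy, scipy, OpenCV 4.12 (cv2) and the standard library are available. Lean on these libraries where they do the work, as an engineer would, in place of code of your own. Each camera call takes 0.05 s, during which the arm holds its last target. There are 200 camera calls.

## Working session

There is one attempt and no reset: what is moved stays moved. The work goes in short steps, Python scripts to look and compute and a tool call to move; the robot and the scene stay as the last step left them, time stands still between calls to the robot, and variables do not carry over. Pictures are saved under pics/ and viewed, at most 10 in all, crops included, and the job is handed in when it is done.

Besides the shell and the picture viewer there is one more tool, called after ">>>" as name(argument=value, ...) on one line, values as JSON. drive_tool: Moves the arm, as the interface text tells. Its arguments: {"type":"object","properties":{"increments":{"type":"array"},"grip_force":{"type":"number"}},"required":["increments"]}

```bash
mkdir -p pics
cat > h.py <<'E'
import numpy as np, cv2
from workcell import bot
def cam(n,save=None):
    c=bot.read_camera(n); 
    if save: cv2.imwrite('pics/'+save,cv2.cvtColor(c['pixels'],cv2.COLOR_RGB2BGR))
    return c
def ray(c,uv,z):
    uv=np.atleast_2d(np.array(uv,float)); f=c['pixels'].shape[0]/2/np.tan(np.radians(c['fovy'])/2)
    T=np.array(c['camera_from_world']); R=T[:3,:3]; o=-R.T@T[:3,3]
    d=np.c_[(uv[:,0]-c['cx'])/f,(uv[:,1]-c['cy'])/f,np.ones(len(uv))]@R
    return o+d*((z-o[2])/d[:,2])[:,None]
E
python3 - <<'E'
from h import *
a=cam('top','t0.png');b=cam('side','s0.png')
for c in(a,b):
    T=np.array(c['camera_from_world']);print(c['fovy'],c['cx'],c['cy'],-T[:3,:3].T@T[:3,3],{k:v for k,v in c.items() if k not in('pixels','camera_from_world')}.keys())
E
```

```text
56.92634136959198 257.8363758709361 182.85891983709 [ 0.42402756 -0.01986832  1.40694227] dict_keys(['fovy', 'cx', 'cy'])
49.68002547750267 253.50001702440892 185.20395565479967 [0.38858442 0.82633162 0.99713244] dict_keys(['fovy', 'cx', 'cy'])
```

View pics/t0.png

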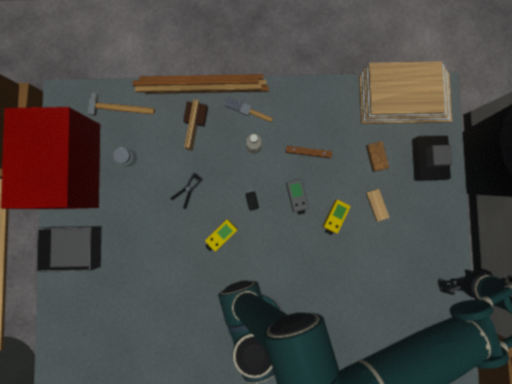

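View pics/s0.png

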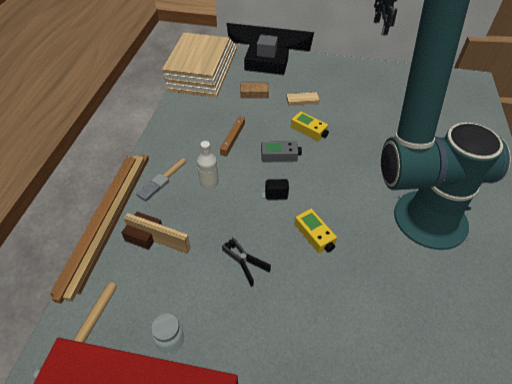

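The top view shows the clamp at (187,190), the glue-up with its block at (196,113) and free end at (188,149), the stop at (308,152), and three timer shapes. The yellow ones at (221,235) and (337,217) are look-alikes. The grey one at (297,196) fits the description, with its button at (303,211) on the end away from the stop. I'll enlarge that area to confirm.

Run:
```python
from h import *
t=cv2.imread('pics/t0.png')
cv2.imwrite('pics/c1.png',cv2.resize(t[90:225,160:340],None,fx=4.4,fy=4.4,interpolation=cv2.INTER_CUBIC))
```

```text
(no output)
```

View pics/c1.png

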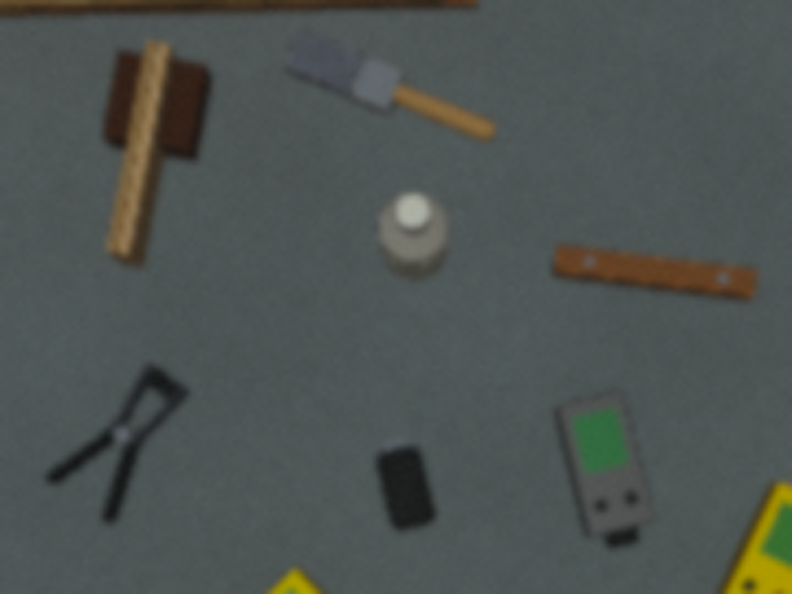

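The crop confirms it. The grey timer is at crop (603,463), with its button at (621,537) at the bottom and its back end facing the stop. The clamp pin is at (122,435), with the jaws up-right at (168,380). The strips' free end is at (120,254).

Run:
```python
from h import *
c=cam('top')
def P(l,z):
    return ray(c,np.array(l)/4.4+[160,90]-0.4,z)[:,:2]
def show(n,p): print(n,np.round(p,4).tolist())
cl=P([(122,435),(52,478),(110,519),(168,380)],.034); show('clamp pin,h1,h2,jaw',cl)
hm=(cl[1]+cl[2])/2; d=cl[0]-hm; d2=cl[3]-cl[0]
print('yaw clamp',np.arctan2(d[1],d[0]),np.arctan2(d2[1],d2[0]),np.linalg.norm(d),np.linalg.norm(d2))
s=P([(147,42),(170,45),(108,250),(131,257)],.07); show('strip',s)
f=(s[2]+s[3])/2;k=(s[0]+s[1])/2-f;print('free',f,'yaw',np.arctan2(k[1],k[0]),np.linalg.norm(k))
st=P([(556,247),(756,270),(556,272),(754,298)],.032);show('stop',st);k=st[2]-st[3];print('stop yaw',np.arctan2(k[1],k[0])-np.pi/2,np.linalg.norm(k),'face mid',(st[2]+st[3])/2)
t=P([(557,408),(620,392),(650,518),(588,535)],.042);show('timer',t);k=(t[0]+t[1]-t[2]-t[3])/2;print('timer mid',t.mean(0),'yaw',np.arctan2(k[1],k[0]),np.linalg.norm(k))
show('bottle,tape',np.r_[P([(413,210)],.17),P([(405,485)],.062)])
# mask-based refinement: strips and clamp
im=c['pixels'][90:225,160:340].astype(np.uint8);hsv=cv2.cvtColor(im,cv2.COLOR_RGB2HSV)
m=((hsv[...,0]<25)&(hsv[...,1]>80)&(hsv[...,2]>100)).astype(np.uint8); m[:5]=0;m[:,60:]=0
r=cv2.minAreaRect(cv2.findNonZero(m));b=cv2.boxPoints(r)+[160,90];print('strip rect',r);show('',ray(c,b,.07)[:,:2])
s=bot.read_state();print(s['time'],s['tool_pos'],s['tcp_rot'],s['width'])
```

```text
clamp pin,h1,h2,jaw [[0.518, 0.2533], [0.4812, 0.3151], [0.4442, 0.2641], [0.566, 0.2125]]
yaw clamp -0.5802999082000377 -0.7048127992968113 0.06612919735278634 0.06306208672035613
strip [[0.8607, 0.2233], [0.8576, 0.2031], [0.6767, 0.2579], [0.6701, 0.2379]]
free [0.6734037  0.24791496] yaw -0.18464802591435953 0.18897368417739177
stop [[0.679, -0.1341], [0.6549, -0.3119], [0.6565, -0.1336], [0.6298, -0.3092]]
stop yaw -0.15082300515470082 0.17765466030053859 face mid [ 0.6431448  -0.22138698]
timer [[0.5341, -0.1306], [0.5471, -0.1863], [0.4361, -0.2094], [0.4223, -0.1549]]
timer mid [ 0.48490508 -0.17030531] yaw 0.20942124596820572 0.11385608995111217
bottle,tape [[0.6857, -0.0084], [0.4683, 0.0038]]
strip rect ((31.038463592529297, 33.30768966674805), (5.295135498046875, 48.04844665527344), 11.309932708740234)
 [[0.677, 0.2595], [0.8604, 0.2227], [0.8559, 0.2027], [0.6726, 0.2397]]
0.15 [ 0.20249916 -0.64362328  0.40363491] [-3.10342050e+00 -4.76640344e-01  3.40675989e-04] 1.0016747539205821
```

```bash
cat >> h.py <<'E'
from scipy.spatial.transform import Rotation as Ro
def pose():
    s=bot.read_state(); R=Ro.from_rotvec(s['tcp_rot']).as_matrix()
    return np.array(s['tool_pos']),np.arctan2(R[1,0],R[0,0]),R[2,2],s
def plan(wps,step=39):
    "wps: (x,y,z,yaw of tool x); prints rows dx,dy,dz mm, turn"
    p,th,_,_=pose()
    for w in wps:
        d=np.array(w[:3])-p; dt=(w[3]-th+np.pi)%(2*np.pi)-np.pi
        n=max(1,int(np.ceil(np.linalg.norm(d)*1000/step)),int(np.ceil(abs(dt)/.12)))
        print('->',w,n)
        for i in range(n):
            v=d/n*1000; print(f"{v[0]*np.cos(th)+v[1]*np.sin(th):.0f} {v[0]*np.sin(th)-v[1]*np.cos(th):.0f} {-v[2]:.0f} {-dt/n:.3f}")
            th+=dt/n
        p=np.array(w[:3])
E
python3 - <<'E'
from h import *
print(pose()[:3]); plan([(.45,-.15,.40,1.4),(.478,.283,.30,2.50)])
E
```

```text
(array([ 0.20249916, -0.64362328,  0.40363491]), np.float64(0.3047893036751948), np.float64(-0.9999983869902016))
-> (0.45, -0.15, 0.4, 1.4) 15
26 -26 0 -0.073
27 -25 0 -0.073
29 -22 0 -0.073
31 -20 0 -0.073
32 -18 0 -0.073
33 -16 0 -0.073
34 -13 0 -0.073
35 -11 0 -0.073
36 -8 0 -0.073
36 -5 0 -0.073
37 -3 0 -0.073
37 0 0 -0.073
37 3 0 -0.073
36 5 0 -0.073
36 8 0 -0.073
-> (0.478, 0.283, 0.3, 2.5) 12
36 -4 8 -0.092
36 -1 8 -0.092
36 3 8 -0.092
36 6 8 -0.092
35 9 8 -0.092
34 12 8 -0.092
33 16 8 -0.092
31 18 8 -0.092
29 21 8 -0.092
27 24 8 -0.092
25 26 8 -0.092
22 28 8 -0.092
```

>>> drive_tool(increments=[{"delta_pos":[26,-26,0],"turn":-0.073,"jaw":1},{"delta_pos":[27,-25,0],"turn":-0.073,"jaw":1},{"delta_pos":[29,-22,0],"turn":-0.073,"jaw":1},{"delta_pos":[31,-20,0],"turn":-0.073,"jaw":1},{"delta_pos":[32,-18,0],"turn":-0.073,"jaw":1},{"delta_pos":[33,-16,0],"turn":-0.073,"jaw":1},{"delta_pos":[34,-13,0],"turn":-0.073,"jaw":1},{"delta_pos":[35,-11,0],"turn":-0.073,"jaw":1}], grip_force=40)

```text
time: 0.82
tool_pos: [0.3336, -0.3796, 0.4044]
tcp_rot: [-2.834, -1.355, -0.0]
wrist_force: [1.2, 0.2, 0.9]
width: 0.999
grip_force: 0.0
```

>>> drive_tool(increments=[{"delta_pos":[36,-8,0],"turn":-0.073,"jaw":1},{"delta_pos":[36,-5,0],"turn":-0.073,"jaw":1},{"delta_pos":[37,-3,0],"turn":-0.073,"jaw":1},{"delta_pos":[37,0,0],"turn":-0.073,"jaw":1},{"delta_pos":[37,3,0],"turn":-0.073,"jaw":1},{"delta_pos":[36,5,0],"turn":-0.073,"jaw":1},{"delta_pos":[36,8,0],"turn":-0.073,"jaw":1},{"delta_pos":[36,-4,8],"turn":-0.092,"jaw":1}])

```text
time: 1.48
tool_pos: [0.4527, -0.1133, 0.3984]
tcp_rot: [2.3, 2.134, 0.004]
wrist_force: [0.8, 1.0, 0.4]
width: 1.002
grip_force: 0.0
```

>>> drive_tool(increments=[{"delta_pos":[36,-1,8],"turn":-0.092,"jaw":1},{"delta_pos":[36,3,8],"turn":-0.092,"jaw":1},{"delta_pos":[36,6,8],"turn":-0.092,"jaw":1},{"delta_pos":[35,9,8],"turn":-0.092,"jaw":1},{"delta_pos":[34,12,8],"turn":-0.092,"jaw":1},{"delta_pos":[33,16,8],"turn":-0.092,"jaw":1},{"delta_pos":[31,18,8],"turn":-0.092,"jaw":1},{"delta_pos":[29,21,8],"turn":-0.092,"jaw":1}])

```text
time: 2.15
tool_pos: [0.4671, 0.1759, 0.3323]
tcp_rot: [1.379, 2.823, 0.0]
wrist_force: [1.0, -0.0, -0.3]
width: 0.997
grip_force: 0.0
```

>>> drive_tool(increments=[{"delta_pos":[27,24,8],"turn":-0.092,"jaw":1},{"delta_pos":[25,26,8],"turn":-0.092,"jaw":1},{"delta_pos":[22,28,8],"turn":-0.092,"jaw":1},{"delta_pos":[0,0,0],"turn":0,"jaw":1},{"delta_pos":[0,0,0],"turn":0,"jaw":1}])

```text
time: 2.57
tool_pos: [0.4739, 0.2831, 0.3076]
tcp_rot: [-0.981, -2.983, 0.003]
wrist_force: [-0.3, 0.4, 0.5]
width: 1.0
grip_force: 0.0
```

Run:
```python
from h import *
print(pose()[:3]); plan([(.478,.283,.180,2.50)],30)
```

```text
(array([0.4738742 , 0.2830658 , 0.30761641]), np.float64(2.5064495845627666), np.float64(-0.9999977200645821))
-> (0.478, 0.283, 0.18, 2.5) 5
-1 0 26 0.001
-1 0 26 0.001
-1 0 26 0.001
-1 0 26 0.001
-1 0 26 0.001
```

>>> drive_tool(increments=[{"delta_pos":[-1,0,30],"turn":0,"jaw":1},{"delta_pos":[-1,0,30],"turn":0.006,"jaw":1},{"delta_pos":[-1,0,30],"turn":0,"jaw":1},{"delta_pos":[0,0,25],"turn":0,"jaw":1},{"delta_pos":[0,0,14],"turn":0,"jaw":1},{"delta_pos":[0,0,0],"turn":0,"jaw":0.6},{"delta_pos":[0,0,0],"turn":0,"jaw":0.5},{"delta_pos":[0,0,0],"turn":0,"jaw":0.4}])

```text
time: 3.23
tool_pos: [0.4775, 0.2793, 0.1809]
tcp_rot: [0.996, 2.978, 0.001]
wrist_force: [-0.5, 0.2, -0.5]
width: 0.704
grip_force: 3.7
```

Run:
```python
from h import *
print(pose()[:3]);c=cam('side')
cv2.imwrite('pics/c2.png',cv2.resize(cv2.cvtColor(c['pixels'][180:310,170:330],cv2.COLOR_RGB2BGR),None,fx=4,fy=4,interpolation=cv2.INTER_CUBIC))
```

```text
(array([0.47754546, 0.27928645, 0.1809468 ]), np.float64(2.49629788851826), np.float64(-0.9999990193539345))
```

View pics/c2.png

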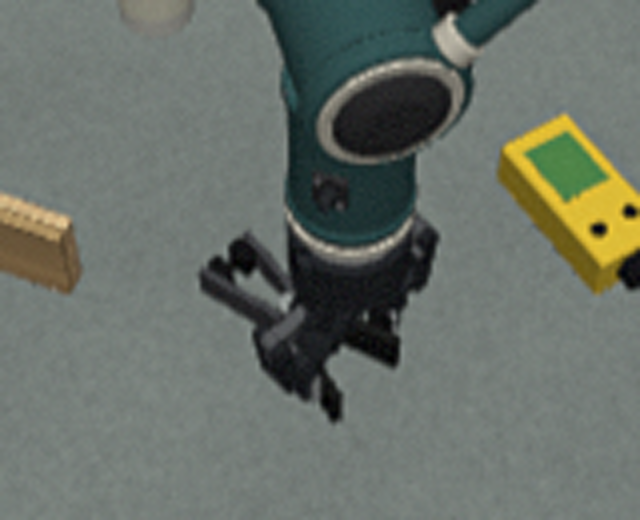

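The fingers straddle the handles around crop (320,345), with the jaws at (225,260). I'll squeeze now.

>>> drive_tool(increments=[{"delta_pos":[0,0,0],"turn":0,"jaw":0.2},{"delta_pos":[0,0,0],"turn":0,"jaw":0.0},{"delta_pos":[0,0,0],"turn":0,"jaw":-0.2},{"delta_pos":[0,0,0],"turn":0,"jaw":-0.4},{"delta_pos":[0,0,0],"turn":0,"jaw":-0.6},{"delta_pos":[0,0,0],"turn":0,"jaw":-1},{"delta_pos":[0,0,0],"turn":0,"jaw":-1},{"delta_pos":[0,0,0],"turn":0,"jaw":-1}])

```text
time: 3.95
tool_pos: [0.4791, 0.2813, 0.1832]
tcp_rot: [0.992, 2.975, 0.01]
wrist_force: [0.3, 2.1, 6.5]
width: 0.245
grip_force: 41.5
```

>>> drive_tool(increments=[{"delta_pos":[0,0,0],"turn":0,"jaw":-1},{"delta_pos":[0,0,-4],"turn":0,"jaw":-1},{"delta_pos":[0,0,-4],"turn":0,"jaw":-1},{"delta_pos":[0,0,-4],"turn":0,"jaw":-1},{"delta_pos":[0,0,0],"turn":0,"jaw":-1}])

```text
time: 4.37
tool_pos: [0.477, 0.2799, 0.1926]
tcp_rot: [0.994, 2.979, 0.001]
wrist_force: [-0.1, 0.8, -1.3]
width: 0.247
grip_force: 40.2
```

Run:
```python
from h import *
print(pose()[:3]);c=cam('side');d=cam('top')
f=lambda c,a,b,k:cv2.resize(cv2.cvtColor(c['pixels'][a:a+100,b:b+100],cv2.COLOR_RGB2BGR),None,fx=k,fy=k,interpolation=cv2.INTER_CUBIC)
cv2.imwrite('pics/c3.png',np.hstack([f(c,200,190,4),f(d,120,150,4)]))
```

```text
(array([0.47704296, 0.27992445, 0.19263869]), np.float64(2.4978305937624845), np.float64(-0.9999992988251458))
```

View pics/c3.png

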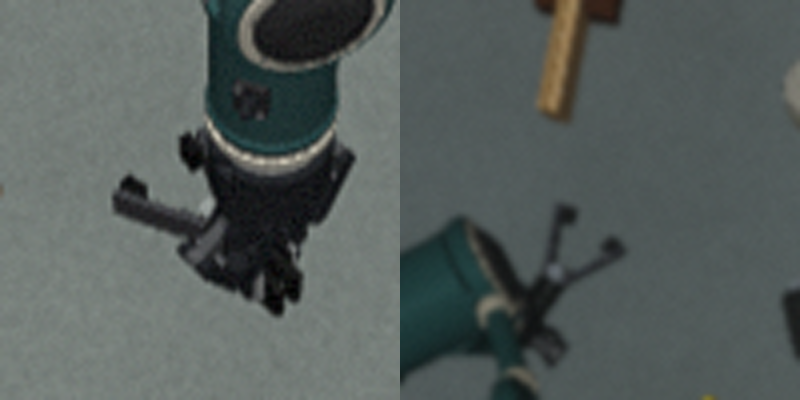

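The jaws are open. In the right half (top view) the pin is at (555,270) and the pads at (566,214) and (612,247). Next I'll work out how the clamp sits in the hand.

```bash
cat >> h.py <<'E'
def rel(c,pin,j1,j2,k=4,off=(150,120),z=.044):
    w=ray(c,np.array([pin,j1,j2])/k+off-0.4,z)[:,:2]; p,th,_,_=pose()
    x=np.array([np.cos(th),np.sin(th)]);y=np.array([np.sin(th),-np.cos(th)])
    m=(w[1]+w[2])/2; r=lambda q:np.round([(q-p[:2])@x*1000,(q-p[:2])@y*1000],1)
    d=m-w[0];print('pin',w[0],'mid',m,'yaw',np.arctan2(d[1],d[0]),'tool yaw+pi',th-np.pi,'len',np.linalg.norm(d),'pin,mid in tool mm',r(w[0]),r(m),'gap',np.linalg.norm(w[1]-w[2]))
E
python3 - <<'E'
from h import *
c=cam('top'); rel(c,(155,270),(166,214),(212,247))
plan([(.550,.273,.182,2.95),(.597,.263,.182,2.95)],25)
E
```

```text
pin [0.52248799 0.24737936] mid [0.56015946 0.21442713] yaw -0.7186750153173993 tool yaw+pi -0.6438432672650398 len 0.05004986078710272 pin,mid in tool mm [-56.1   1.7] [-106.    -2.1] gap 0.05517107170712408
-> (0.55, 0.273, 0.182, 2.95) 4
-16 10 2 -0.113
-17 8 2 -0.113
-17 6 2 -0.113
-18 4 2 -0.113
-> (0.597, 0.263, 0.182, 2.95) 2
-24 -0 -0 -0.000
-24 -0 -0 -0.000
```

>>> drive_tool(increments=[{"delta_pos":[-16,10,1],"turn":-0.113,"jaw":-1},{"delta_pos":[-17,8,1],"turn":-0.113,"jaw":-1},{"delta_pos":[-17,6,0],"turn":-0.113,"jaw":-1},{"delta_pos":[-18,4,0],"turn":-0.113,"jaw":-1},{"delta_pos":[0,0,0],"turn":0,"jaw":-1},{"delta_pos":[0,0,0],"turn":0,"jaw":-1}])

```text
time: 5.02
tool_pos: [0.5511, 0.2733, 0.1892]
tcp_rot: [-0.305, -3.126, 0.001]
wrist_force: [-0.4, -0.9, -2.4]
width: 0.253
grip_force: 40.2
```

Run:
```python
from h import *
print(pose()[:3]);c=cam('side');d=cam('top')
f=lambda c,a,b,k:cv2.resize(cv2.cvtColor(c['pixels'][a:a+100,b:b+100],cv2.COLOR_RGB2BGR),None,fx=k,fy=k,interpolation=cv2.INTER_CUBIC)
cv2.imwrite('pics/c4.png',np.hstack([f(c,190,150,4),f(d,110,150,4)]))
plan([(.597,.263,.190,2.95)],25)
```

```text
(array([0.5511267 , 0.27326318, 0.18916836]), np.float64(2.9468821816229913), np.float64(-0.9999996105299851))
-> (0.597, 0.263, 0.19, 2.95) 2
-24 -0 -1 -0.001
-24 -1 -1 -0.001
```

View pics/c4.png

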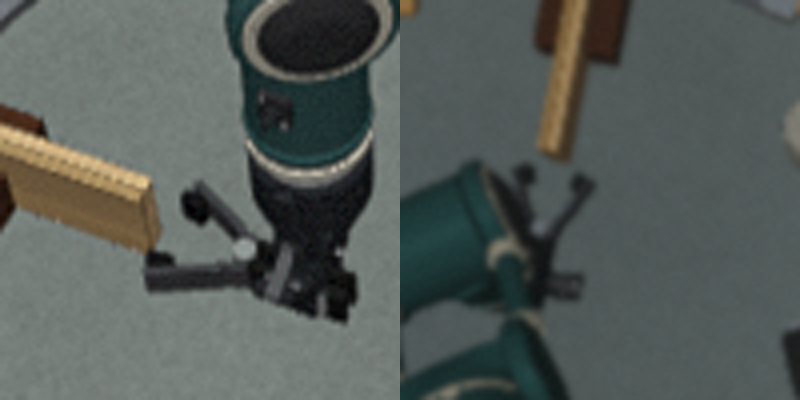

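The open jaws stand just before the free end, with pads at (525,172) and (583,183) in the top view (right half) and the pin at (541,228). Both straddle the strip line.

Run:
```python
from h import *
c=cam('top'); rel(c,(141,228),(125,172),(183,183),off=(150,110),z=.04)
w=ray(c,np.array([(141,228),(125,172),(183,183)])/4+[150,110]-.4,.04)[:,:2]
y=-.19;F=np.array([.674,.2487]);m=(w[1]+w[2])/2
for q in (w[0],m): d=q-F;print(d@[np.cos(y),np.sin(y)],d@[-np.sin(y),np.cos(y)])
```

```text
pin [0.60290866 0.26153632] mid [0.65223928 0.24877183] yaw -0.2532005217922274 tool yaw+pi -0.19303348822910582 len 0.05095529654883097 pin,mid in tool mm [-54.7  -1.4] [-105.6   -4.4] gap 0.05773091977526399
-0.07223624908022347 -0.0008209151054832404
-0.021382684184566653 -0.0040391729855367075
```

>>> drive_tool(increments=[{"delta_pos":[0,3,0],"turn":-0.03,"jaw":-1},{"delta_pos":[-12,0,0],"turn":0,"jaw":-1},{"delta_pos":[-12,0,0],"turn":0,"jaw":-1},{"delta_pos":[-12,0,0],"turn":0,"jaw":-1},{"delta_pos":[-12,0,0],"turn":0,"jaw":-1},{"delta_pos":[0,0,0],"turn":0,"jaw":-1},{"delta_pos":[0,0,0],"turn":0,"jaw":-1}])

```text
time: 5.75
tool_pos: [0.5998, 0.2683, 0.1897]
tcp_rot: [0.256, 3.131, 0.0]
wrist_force: [0.2, 0.3, -1.5]
width: 0.25
grip_force: 40.2
```

Run:
```python
from h import *
print(pose()[:3]);c=cam('side');d=cam('top')
f=lambda c,a,b,k:cv2.resize(cv2.cvtColor(c['pixels'][a:a+100,b:b+100],cv2.COLOR_RGB2BGR),None,fx=k,fy=k,interpolation=cv2.INTER_CUBIC)
cv2.imwrite('pics/c5.png',np.hstack([f(c,190,150,4),f(d,110,150,4)]))
```

```text
(array([0.59983265, 0.26830474, 0.18972299]), np.float64(2.978209314536529), np.float64(-0.9999999372887572))
```

View pics/c5.png

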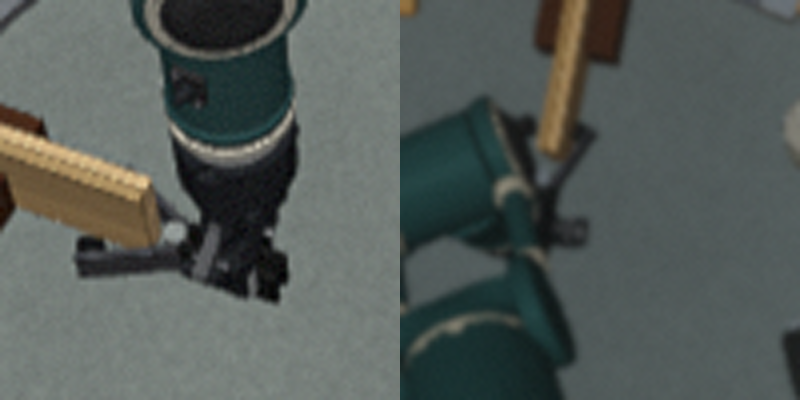

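The jaws are around the strips with the end inside the throat. Now I'll lower slightly and release gradually.

>>> drive_tool(increments=[{"delta_pos":[0,0,3],"turn":0,"jaw":-1},{"delta_pos":[0,0,2],"turn":0,"jaw":-1},{"delta_pos":[0,0,0],"turn":0,"jaw":-0.4},{"delta_pos":[0,0,0],"turn":0,"jaw":-0.2},{"delta_pos":[0,0,0],"turn":0,"jaw":0.0},{"delta_pos":[0,0,0],"turn":0,"jaw":0.2},{"delta_pos":[0,0,0],"turn":0,"jaw":0.6},{"delta_pos":[0,0,0],"turn":0,"jaw":1}])

```text
time: 6.52
tool_pos: [0.5989, 0.2689, 0.1851]
tcp_rot: [0.254, 3.131, 0.001]
wrist_force: [-0.5, 0.4, -0.2]
width: 0.861
grip_force: 0.0
```

>>> drive_tool(increments=[{"delta_pos":[0,0,0],"turn":0,"jaw":1},{"delta_pos":[0,0,0],"turn":0,"jaw":1},{"delta_pos":[0,0,0],"turn":0,"jaw":1},{"delta_pos":[0,0,-10],"turn":0,"jaw":1},{"delta_pos":[0,0,-30],"turn":0,"jaw":1},{"delta_pos":[0,0,-40],"turn":0,"jaw":1},{"delta_pos":[0,0,-40],"turn":0,"jaw":1},{"delta_pos":[0,0,-40],"turn":0,"jaw":1}])

```text
time: 7.18
tool_pos: [0.5983, 0.2686, 0.3468]
tcp_rot: [-0.254, -3.131, 0.0]
wrist_force: [1.4, 0.3, 0.3]
width: 0.995
grip_force: 0.0
```

Run:
```python
from h import *
print(pose()[:3]);c=cam('side');d=cam('top')
f=lambda c,a,b,k:cv2.resize(cv2.cvtColor(c['pixels'][a:a+100,b:b+100],cv2.COLOR_RGB2BGR),None,fx=k,fy=k,interpolation=cv2.INTER_CUBIC)
cv2.imwrite('pics/c6.png',np.hstack([f(c,190,150,4),f(d,110,150,4)]))
```

```text
(array([0.59827419, 0.26860705, 0.34681354]), np.float64(2.979851172977905), np.float64(-0.99999991794191))
```

View pics/c6.png

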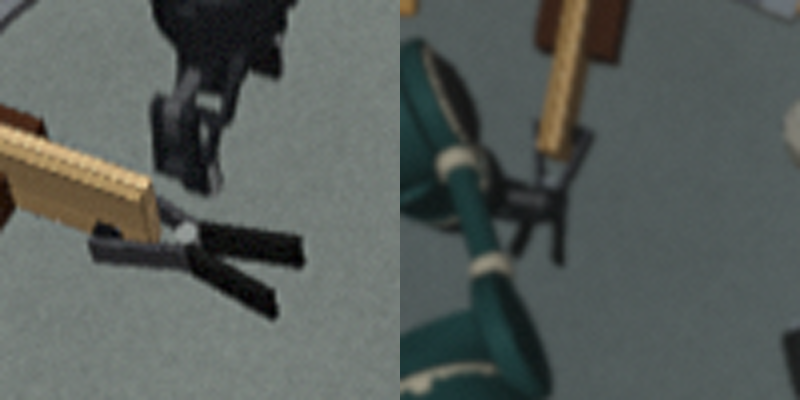

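The clamp grips the strips' end, with its pad at (107,238) and pin at (187,232) in the side view (left half), and it lies flat. Next I'll refine the timer and stop poses with masks and plan the transit.

Run:
```python
from h import *
c=cam('top');im=c['pixels']
hsv=cv2.cvtColor(im,cv2.COLOR_RGB2HSV)
sub=im[170:216,280:316].astype(int); h=hsv[170:216,280:316]
bg=np.median(sub.reshape(-1,3),0);print('bg',bg)
def top(m,off,z,n):
    m=cv2.morphologyEx(m.astype(np.uint8),cv2.MORPH_CLOSE,np.ones((5,5)))
    k=max(cv2.findContours(m,0,2)[0],key=cv2.contourArea); r=cv2.minAreaRect(k);b=cv2.boxPoints(r)+off
    w=ray(c,b,z)[:,:2];print(n,w.mean(0),[ (round(np.linalg.norm(w[i]-w[i-1]),3),round(np.arctan2(*(w[i]-w[i-1])[::-1]),3)) for i in range(4)])
g=(abs(sub-bg).sum(2)>25)&(h[...,2]>60); top(g,[280,170],.042,'timer')
gr=(h[...,0]>45)&(h[...,0]<80)&(h[...,1]>90);top(gr,[280,170],.042,'display')
s=hsv[135:170,275:345];top((s[...,0]<22)&(s[...,1]>110),[275,135],.032,'stop')
print(pose()[:2]);plan([(.485,-.17,.39,.209)])
```

```text
bg [81. 91. 89.]
timer [ 0.47411168 -0.17137288] [(np.float64(0.144), np.float64(0.22)), (np.float64(0.066), np.float64(-1.344)), (np.float64(0.144), np.float64(-2.926)), (np.float64(0.065), np.float64(1.796))]
display [ 0.50468497 -0.16795561] [(np.float64(0.047), np.float64(0.219)), (np.float64(0.037), np.float64(-1.344)), (np.float64(0.047), np.float64(-2.925)), (np.float64(0.037), np.float64(1.797))]
stop [ 0.65487196 -0.22119354] [(np.float64(0.177), np.float64(1.426)), (np.float64(0.025), np.float64(-0.148)), (np.float64(0.177), np.float64(-1.716)), (np.float64(0.025), np.float64(2.984))]
(array([0.6003683 , 0.26946045, 0.35169078]), np.float64(2.979832197404628))
-> (0.485, -0.17, 0.39, 0.209) 24
2 -19 -2 0.115
-0 -19 -2 0.115
-3 -19 -2 0.115
-5 -18 -2 0.115
-7 -18 -2 0.115
-9 -17 -2 0.115
-11 -16 -2 0.115
-12 -14 -2 0.115
-14 -13 -2 0.115
-15 -11 -2 0.115
-17 -9 -2 0.115
-17 -7 -2 0.115
-18 -5 -2 0.115
-19 -3 -2 0.115
-19 -1 -2 0.115
-19 1 -2 0.115
-19 3 -2 0.115
-18 6 -2 0.115
-17 8 -2 0.115
-16 10 -2 0.115
-15 11 -2 0.115
-14 13 -2 0.115
-12 15 -2 0.115
-10 16 -2 0.115
```

>>> drive_tool(increments=[{"delta_pos":[2,-19,-6],"turn":0.115,"jaw":1},{"delta_pos":[0,-19,-6],"turn":0.115,"jaw":1},{"delta_pos":[-3,-19,-6],"turn":0.115,"jaw":1},{"delta_pos":[-5,-18,-6],"turn":0.115,"jaw":1},{"delta_pos":[-7,-18,-6],"turn":0.115,"jaw":1},{"delta_pos":[-9,-17,-6],"turn":0.115,"jaw":1},{"delta_pos":[-11,-16,-2],"turn":0.115,"jaw":1},{"delta_pos":[-12,-14,0],"turn":0.115,"jaw":1}])

```text
time: 8.0
tool_pos: [0.5599, 0.1202, 0.3822]
tcp_rot: [-1.625, -2.688, 0.001]
wrist_force: [-0.4, 0.1, 0.8]
width: 1.001
grip_force: 0.0
```

>>> drive_tool(increments=[{"delta_pos":[-14,-13,0],"turn":0.115,"jaw":1},{"delta_pos":[-15,-11,0],"turn":0.115,"jaw":1},{"delta_pos":[-17,-9,0],"turn":0.115,"jaw":1},{"delta_pos":[-17,-7,0],"turn":0.115,"jaw":1},{"delta_pos":[-18,-5,0],"turn":0.115,"jaw":1},{"delta_pos":[-19,-3,0],"turn":0.115,"jaw":1},{"delta_pos":[-19,-1,0],"turn":0.115,"jaw":1},{"delta_pos":[-19,1,0],"turn":0.115,"jaw":1}])

```text
time: 8.67
tool_pos: [0.5222, -0.0263, 0.3814]
tcp_rot: [-2.649, -1.687, 0.003]
wrist_force: [-0.6, -0.0, -0.4]
width: 0.998
grip_force: 0.0
```

>>> drive_tool(increments=[{"delta_pos":[-19,3,0],"turn":0.115,"jaw":1},{"delta_pos":[-18,6,0],"turn":0.115,"jaw":1},{"delta_pos":[-17,8,0],"turn":0.115,"jaw":1},{"delta_pos":[-16,10,0],"turn":0.115,"jaw":1},{"delta_pos":[-15,11,0],"turn":0.115,"jaw":1},{"delta_pos":[-14,13,0],"turn":0.115,"jaw":1},{"delta_pos":[-12,15,0],"turn":0.115,"jaw":1},{"delta_pos":[-10,16,0],"turn":0.115,"jaw":1}])

```text
time: 9.33
tool_pos: [0.4865, -0.1735, 0.3814]
tcp_rot: [-3.122, -0.335, 0.004]
wrist_force: [-0.3, -0.4, 0.1]
width: 0.999
grip_force: 0.0
```

>>> drive_tool(increments=[{"delta_pos":[0,0,0],"turn":0,"jaw":1},{"delta_pos":[0,0,0],"turn":0,"jaw":1}])

```text
time: 9.5
tool_pos: [0.4868, -0.1732, 0.3816]
tcp_rot: [-3.121, -0.344, 0.003]
wrist_force: [-0.5, -0.3, -0.3]
width: 0.997
grip_force: 0.0
```

Run:
```python
from h import *
print(pose()[:2]);plan([(.485,-.17,.182,.217)])
```

```text
(array([ 0.48682059, -0.17321967,  0.3815506 ]), np.float64(0.2196250128122299))
-> (0.485, -0.17, 0.182, 0.217) 6
-0 -1 33 0.000
-0 -1 33 0.000
-0 -1 33 0.000
-0 -1 33 0.000
-0 -1 33 0.000
-0 -1 33 0.000
```

>>> drive_tool(increments=[{"delta_pos":[0,-1,35],"turn":0,"jaw":1},{"delta_pos":[-1,-1,35],"turn":0,"jaw":1},{"delta_pos":[0,-1,35],"turn":0,"jaw":1},{"delta_pos":[0,0,35],"turn":0,"jaw":1},{"delta_pos":[0,0,30],"turn":0,"jaw":1},{"delta_pos":[0,0,20],"turn":0,"jaw":1},{"delta_pos":[0,0,9],"turn":0,"jaw":1},{"delta_pos":[0,0,0],"turn":0,"jaw":0.6}], grip_force=25)

```text
time: 10.17
tool_pos: [0.4844, -0.1686, 0.1809]
tcp_rot: [-3.119, -0.347, 0.008]
wrist_force: [0.1, 0.6, 0.2]
width: 0.88
grip_force: 0.0
```

>>> drive_tool(increments=[{"delta_pos":[0,0,0],"turn":0,"jaw":0.5},{"delta_pos":[0,0,0],"turn":0,"jaw":0.4},{"delta_pos":[0,0,0],"turn":0,"jaw":0.3},{"delta_pos":[0,0,0],"turn":0,"jaw":-0.2},{"delta_pos":[0,0,0],"turn":0,"jaw":-0.2},{"delta_pos":[0,0,0],"turn":0,"jaw":-0.2}])

```text
time: 10.67
tool_pos: [0.4866, -0.1703, 0.1852]
tcp_rot: [3.122, 0.344, 0.004]
wrist_force: [-0.8, 1.1, 4.5]
width: 0.7
grip_force: 31.0
```

Run:
```python
from h import *
print(pose()[:2]);c=cam('side');d=cam('top')
f=lambda c,a,b,k:cv2.resize(cv2.cvtColor(c['pixels'][a:a+100,b:b+100],cv2.COLOR_RGB2BGR),None,fx=k,fy=k,interpolation=cv2.INTER_CUBIC)
cv2.imwrite('pics/c7.png',np.hstack([f(c,90,220,4),f(d,130,255,4)]))
```

```text
(array([ 0.48664684, -0.17028306,  0.18516021]), np.float64(0.21980436065232356))
```

View pics/c7.png

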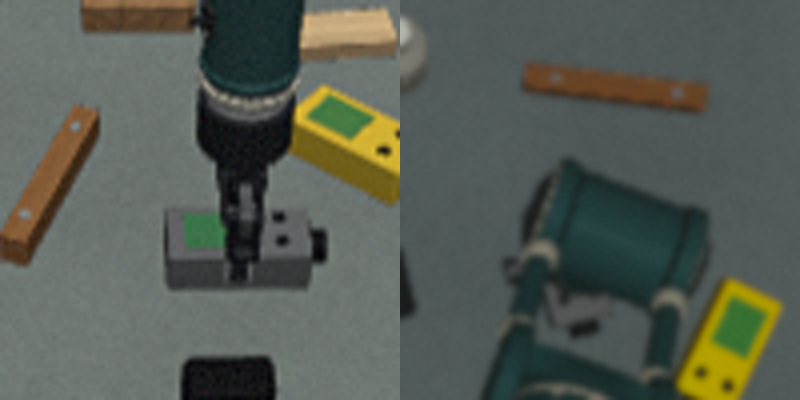

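The fingers hold the grey timer at mid-case, at (238,250) in the side view, and the way to the stop is clear.

Run:
```python
from h import *
plan([(.580,-.211,.187,-.147)],22)
```

```text
-> (0.58, -0.211, 0.187, -0.147) 5
16 12 -0 0.073
17 11 -0 0.073
18 9 -0 0.073
19 8 -0 0.073
19 7 -0 0.073
```

>>> drive_tool(increments=[{"delta_pos":[0,0,-4],"turn":0,"jaw":-0.2},{"delta_pos":[16,12,0],"turn":0.073,"jaw":-0.2},{"delta_pos":[17,11,0],"turn":0.073,"jaw":-0.2},{"delta_pos":[18,9,0],"turn":0.073,"jaw":-0.2},{"delta_pos":[19,8,0],"turn":0.073,"jaw":-0.2},{"delta_pos":[17,7,0],"turn":0.073,"jaw":-0.2},{"delta_pos":[0,0,0],"turn":0,"jaw":-0.2},{"delta_pos":[0,0,0],"turn":0,"jaw":-0.2}])

```text
time: 11.43
tool_pos: [0.5769, -0.2109, 0.1873]
tcp_rot: [-3.133, 0.227, 0.001]
wrist_force: [-0.6, 0.1, -3.4]
width: 0.699
grip_force: 30.0
```

Run:
```python
from h import *
print(pose()[:2]);c=cam('side');d=cam('top')
f=lambda c,a,b,k:cv2.resize(cv2.cvtColor(c['pixels'][a:a+100,b:b+100],cv2.COLOR_RGB2BGR),None,fx=k,fy=k,interpolation=cv2.INTER_CUBIC)
cv2.imwrite('pics/c8.png',np.hstack([f(c,90,210,4),f(d,130,255,4)]))
plan([(.580,-.211,.187,-.147)],22)
```

```text
(array([ 0.57687861, -0.21087269,  0.18726351]), np.float64(-0.14466052844820929))
-> (0.58, -0.211, 0.187, -0.147) 1
5 0 -0 0.003
```

>>> drive_tool(increments=[{"delta_pos":[0,0,3],"turn":0,"jaw":-0.2},{"delta_pos":[2,0,0],"turn":0,"jaw":-0.2},{"delta_pos":[1,0,0],"turn":0,"jaw":-0.2},{"delta_pos":[1,0,0],"turn":0,"jaw":-0.2},{"delta_pos":[0,0,0],"turn":0,"jaw":-0.2}])

```text
time: 11.95
tool_pos: [0.5803, -0.211, 0.1851]
tcp_rot: [-3.133, 0.228, 0.001]
wrist_force: [-3.0, 1.1, 4.4]
width: 0.696
grip_force: 30.9
```

>>> drive_tool(increments=[{"delta_pos":[1,0,0],"turn":0,"jaw":-0.2},{"delta_pos":[1,0,0],"turn":0,"jaw":-0.2},{"delta_pos":[0,0,0],"turn":0,"jaw":-0.2}])

```text
time: 12.2
tool_pos: [0.5825, -0.2114, 0.1851]
tcp_rot: [3.133, -0.228, -0.0]
wrist_force: [-3.2, 0.8, 5.2]
width: 0.699
grip_force: 31.0
```

>>> drive_tool(increments=[{"delta_pos":[1,0,0],"turn":0,"jaw":-0.2},{"delta_pos":[1,0,0],"turn":0,"jaw":-0.2},{"delta_pos":[0,0,0],"turn":0,"jaw":-0.2}])

```text
time: 12.45
tool_pos: [0.5845, -0.2118, 0.1851]
tcp_rot: [3.133, -0.228, -0.0]
wrist_force: [-3.7, 0.7, 5.0]
width: 0.699
grip_force: 31.1
```

>>> drive_tool(increments=[{"delta_pos":[1,0,0],"turn":0,"jaw":-0.2},{"delta_pos":[1,0,0],"turn":0,"jaw":-0.2},{"delta_pos":[0,0,0],"turn":0,"jaw":-0.2}])

```text
time: 12.7
tool_pos: [0.5865, -0.2121, 0.185]
tcp_rot: [3.133, -0.228, -0.0]
wrist_force: [-2.9, 1.2, 5.7]
width: 0.696
grip_force: 31.1
```

>>> drive_tool(increments=[{"delta_pos":[1,0,0],"turn":0,"jaw":-0.2},{"delta_pos":[1,0,0],"turn":0,"jaw":-0.2},{"delta_pos":[0,0,0],"turn":0,"jaw":-0.2}])

```text
time: 12.95
tool_pos: [0.5876, -0.2122, 0.1851]
tcp_rot: [-3.133, 0.228, 0.004]
wrist_force: [-7.6, 1.0, 8.8]
width: 0.698
grip_force: 31.5
```

>>> drive_tool(increments=[{"delta_pos":[1,0,0],"turn":0,"jaw":-0.2},{"delta_pos":[1,0,0],"turn":0,"jaw":-0.2},{"delta_pos":[0,0,0],"turn":0,"jaw":-0.2}])

```text
time: 13.2
tool_pos: [0.5883, -0.2123, 0.185]
tcp_rot: [-3.132, 0.227, 0.011]
wrist_force: [-13.3, 2.2, 13.7]
width: 0.699
grip_force: 32.1
```

>>> drive_tool(increments=[{"delta_pos":[-2,0,0],"turn":0,"jaw":-0.2},{"delta_pos":[0,0,0],"turn":0,"jaw":0.5},{"delta_pos":[0,0,0],"turn":0,"jaw":0.8},{"delta_pos":[0,0,0],"turn":0,"jaw":1},{"delta_pos":[0,0,0],"turn":0,"jaw":1},{"delta_pos":[0,0,-10],"turn":0,"jaw":1},{"delta_pos":[0,0,-30],"turn":0,"jaw":1},{"delta_pos":[0,0,-40],"turn":0,"jaw":1}])

```text
time: 13.87
tool_pos: [0.5867, -0.2115, 0.2618]
tcp_rot: [-3.131, 0.227, 0.013]
wrist_force: [0.8, 0.6, -0.8]
width: 0.999
grip_force: 0.0
```

>>> drive_tool(increments=[{"delta_pos":[-35,0,0],"turn":0,"jaw":0},{"delta_pos":[-35,0,0],"turn":0,"jaw":-0.5},{"delta_pos":[-35,0,0],"turn":0,"jaw":-1},{"delta_pos":[0,0,0],"turn":0,"jaw":-1},{"delta_pos":[0,0,0],"turn":0,"jaw":-1},{"delta_pos":[0,0,0],"turn":0,"jaw":-1}])

```text
time: 14.37
tool_pos: [0.4851, -0.1973, 0.2657]
tcp_rot: [3.132, -0.228, 0.004]
wrist_force: [0.6, 0.2, 0.2]
width: 0.143
grip_force: 0.0
```

Run:
```python
from h import *
print(pose()[:2],pose()[3]['width']);c=cam('side');d=cam('top')
f=lambda c,a,b,k:cv2.resize(cv2.cvtColor(c['pixels'][a:a+100,b:b+100],cv2.COLOR_RGB2BGR),None,fx=k,fy=k,interpolation=cv2.INTER_CUBIC)
cv2.imwrite('pics/c9.png',np.hstack([f(c,90,210,4),f(d,130,255,4)]))
```

```text
(array([ 0.48514601, -0.19734847,  0.2657176 ]), np.float64(-0.14538636930025833)) 0.14329419973975416
```

View pics/c9.png

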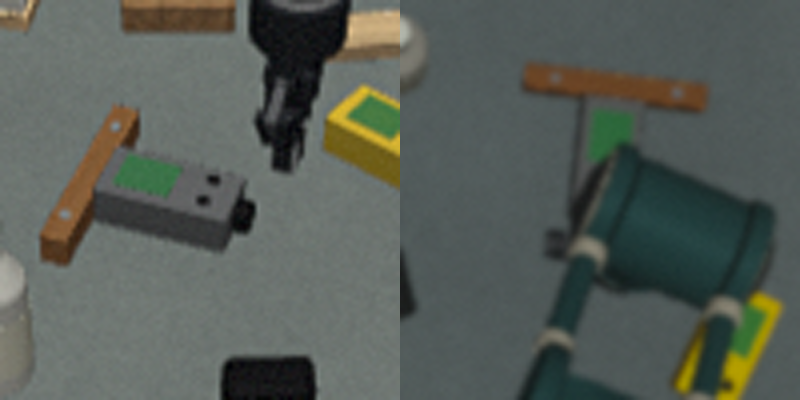

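The timer is flush and square against the stop, with its button free at (243,213) in the side view. I'll lower the shut fingers behind the button and press.

>>> drive_tool(increments=[{"delta_pos":[0,0,30],"turn":0,"jaw":-1},{"delta_pos":[0,0,30],"turn":0,"jaw":-1},{"delta_pos":[0,0,22],"turn":0,"jaw":-1},{"delta_pos":[0,0,0],"turn":0,"jaw":-1},{"delta_pos":[5,0,0],"turn":0,"jaw":-1},{"delta_pos":[5,0,0],"turn":0,"jaw":-1},{"delta_pos":[3,0,0],"turn":0,"jaw":-1},{"delta_pos":[0,0,0],"turn":0,"jaw":-1}])

```text
time: 15.13
tool_pos: [0.4996, -0.1997, 0.1848]
tcp_rot: [3.132, -0.227, 0.006]
wrist_force: [0.0, 0.2, -0.0]
width: 0.001
grip_force: 0.0
```

>>> drive_tool(increments=[{"delta_pos":[2,0,0],"turn":0,"jaw":-1},{"delta_pos":[2,0,0],"turn":0,"jaw":-1},{"delta_pos":[2,0,0],"turn":0,"jaw":-1},{"delta_pos":[0,0,0],"turn":0,"jaw":-1}])

```text
time: 15.47
tool_pos: [0.5032, -0.1998, 0.1829]
tcp_rot: [-3.133, 0.228, 0.002]
wrist_force: [-3.9, -0.6, 1.4]
width: -0.001
grip_force: 1.7
```

Contact is made at about 4 N. I'll press on in small steps.

>>> drive_tool(increments=[{"delta_pos":[2,0,0],"turn":0,"jaw":-1},{"delta_pos":[2,0,0],"turn":0,"jaw":-1},{"delta_pos":[2,0,0],"turn":0,"jaw":-1},{"delta_pos":[0,0,0],"turn":0,"jaw":-1}])

```text
time: 15.8
tool_pos: [0.5085, -0.2005, 0.1823]
tcp_rot: [-3.133, 0.228, 0.005]
wrist_force: [-7.1, 0.6, 4.7]
width: -0.003
grip_force: 3.5
```

>>> drive_tool(increments=[{"delta_pos":[1,0,0],"turn":0,"jaw":-1},{"delta_pos":[1,0,0],"turn":0,"jaw":-1},{"delta_pos":[0,0,0],"turn":0,"jaw":-1},{"delta_pos":[0,0,0],"turn":0,"jaw":-1}])

```text
time: 16.13
tool_pos: [0.5098, -0.2007, 0.1821]
tcp_rot: [-3.132, 0.228, 0.008]
wrist_force: [-9.3, 0.7, 5.9]
width: 0.003
grip_force: 4.2
```

>>> drive_tool(increments=[{"delta_pos":[1,0,0],"turn":0,"jaw":-1},{"delta_pos":[1,0,0],"turn":0,"jaw":-1},{"delta_pos":[1,0,0],"turn":0,"jaw":-1},{"delta_pos":[1,0,0],"turn":0,"jaw":-1},{"delta_pos":[0,0,0],"turn":0,"jaw":-1},{"delta_pos":[0,0,0],"turn":0,"jaw":-1},{"delta_pos":[0,0,0],"turn":0,"jaw":-1}])

```text
time: 16.72
tool_pos: [0.5112, -0.2007, 0.1812]
tcp_rot: [-3.131, 0.227, 0.02]
wrist_force: [-17.7, 1.2, 11.0]
width: 0.002
grip_force: 8.6
```

The force rises steeply to 18 N, so the button has bottomed out. Backing off and lifting clear.

>>> drive_tool(increments=[{"delta_pos":[-4,0,0],"turn":0,"jaw":-1},{"delta_pos":[-6,0,0],"turn":0,"jaw":-1},{"delta_pos":[-10,0,0],"turn":0,"jaw":-1},{"delta_pos":[-15,0,0],"turn":0,"jaw":-1},{"delta_pos":[0,0,-20],"turn":0,"jaw":-1},{"delta_pos":[0,0,-40],"turn":0,"jaw":-1},{"delta_pos":[0,0,-40],"turn":0,"jaw":-1},{"delta_pos":[0,0,-40],"turn":0,"jaw":-1}])

```text
time: 17.38
tool_pos: [0.4806, -0.1965, 0.3243]
tcp_rot: [3.133, -0.228, 0.003]
wrist_force: [1.0, -0.7, 0.4]
width: 0.002
grip_force: 0.0
```

>>> drive_tool(increments=[{"delta_pos":[0,0,-20],"turn":0,"jaw":-1},{"delta_pos":[0,0,0],"turn":0,"jaw":-1},{"delta_pos":[0,0,0],"turn":0,"jaw":-1},{"delta_pos":[0,0,0],"turn":0,"jaw":-1}])

```text
time: 17.72
tool_pos: [0.4804, -0.1964, 0.3421]
tcp_rot: [-3.133, 0.228, -0.001]
wrist_force: [-1.1, -0.1, -0.3]
width: -0.001
grip_force: 0.0
```

Run:
```python
from h import *
c=cam('side','s9.png');d=cam('top')
f=lambda c,a,b:cv2.resize(cv2.cvtColor(c['pixels'][a:a+100,b:b+100],cv2.COLOR_RGB2BGR),None,fx=4,fy=4,interpolation=cv2.INTER_CUBIC)
cv2.imwrite('pics/c10.png',np.hstack([f(c,90,210),f(c,190,150)]))
# numeric check: compare with picture taken before the press and after the clamp release
o=cv2.imread('pics/c9.png')[:,:400].astype(int);n=cv2.imread('pics/c10.png').astype(int)
print('timer region diff',abs(n[130:260,40:260]-o[130:260,40:260]).mean())
o6=cv2.imread('pics/c6.png')[:,:400].astype(int)
print('clamp region diff',abs(n[200:330,480-400+400:720]-o6[200:330,80:320]).mean())
```

```text
timer region diff 1.7844755244755244
clamp region diff 6.49198717948718
```

Run:
```python
from h import *
n=cv2.imread('pics/c10.png')[:,400:];o=cv2.imread('pics/c6.png')[:,:400]
for nm,i in(('before',o),('now',n)):
    g=cv2.cvtColor(i,6)[200:330,80:320]; m=(g<70).astype(np.uint8); k,_,st,ce=cv2.connectedComponentsWithStats(m)
    print(nm,int(g.mean()),[(st[j].tolist(),ce[j].round().tolist()) for j in range(1,k) if st[j][4]>300])
d=abs(n.astype(int)-o).sum(2)[200:330,80:320]>40; ys,xs=np.nonzero(d);print(d.sum(),np.percentile(xs,[5,50,95])+80,np.percentile(ys,[5,50,95])+200)
```

```text
before 89 [([76, 0, 29, 29, 475], [88.0, 15.0]), ([9, 20, 217, 100, 8883], [129.0, 58.0])]
now 83 [([76, 0, 35, 29, 557], [89.0, 14.0]), ([9, 19, 217, 102, 9223], [129.0, 58.0])]
73 [188.6 209.  273.4] [237. 261. 325.]
```

The clamp hasn't moved: its mask has the same outline, and only the overall lighting changed. The timer hasn't moved either, and its button region matches the view from before the press. Handing in.

```bash
python3 -c "
from workcell import bot
print(bot.finish_job())"
```

```text
the job is handed in; nothing more can be done
None
```

I handed the job in at about 18 s: the clamp grips the strips by itself, the timer lies against the stop, and its button was pressed to the end of its travel and released. The hand-in returned no verdict, so this rests on the camera views and force readings.

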